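# Close up a row of drill core against the stop of the measuring rail

### The arm

A 6-joint arm with a two-finger parallel gripper is mounted at the origin on the work surface. World frame = base frame: x ahead of the robot, y to its left, z up, the work surface at z = 0. Lengths are in m, angles in rad, forces in N, time in s.
With the tool pointing down it reaches from about 0.275 to 0.85 m from the base axis. Payload 19 kg.
Tool frame: the origin (TCP) lies midway between the tips of the shut fingers; the grasp point (between the pads) lies 19 mm behind it; z points along the fingers, y is the line along which they close (so a half turn about z gives the same grasp; the last joint's range is limited). The gripper opens to 85 mm and grips with 20 to 120 N. Pads are 22 mm wide; open, the fingers measure 114 mm over their backs; the gripper's body (76 mm by 85 mm) begins 54 mm behind the grasp point. The pads swing forward as they close: fully open they stand 13 mm farther back than shut.
Start: joints at [-1.309, 0.15, 1.437, -0, 1.554, -0.134], TCP at [0.222, -0.531, 0.231] pointing down, gripper open.
Joint ranges: [-2.8, 2.8], [-0.68, 2.1], [0.12, 2.68], [-1.39, 4.53], [0.16, 2.79], [-2.81, 2.81]. Speed limits (rad/s): [1.89, 1.89, 2.22, 3.01, 3.01, 3.01].

### API

Orientations are given as [roll, pitch, yaw] about the fixed x, y, z axes, in that order (R = Rz(yaw) Ry(pitch) Rx(roll)).
In Python, from plant import bot gives the robot as it stands. The module is installed in compiled form; this text tells all that it offers.
- The arm moves only by the shell command python3 -m jog 'ROWS' [FORCE]. ROWS is a JSON object of lists of equal length, an entry for each row: "translation": the shift along the world's x, y, z in mm, a list of three; "delta_rot": the turn, a rotation vector about the world's x, y, z in degrees, a list of three; "hand": the closure, from 0 (fully open) to 1 (shut). In form: {"translation": [[dx, dy, dz], ...], "delta_rot": [[rx, ry, rz], ...], "hand": [hand, ...]}. A call has 1 to 12 rows; each row is the pose to reach, as a shift and turn from the pose commanded when the call began; what a row does not reach only later rows make up. A row lasts 1/10 s, in which the tool goes at most 50 mm and 8.59 degrees, less where a joint would pass 70% of its speed; a pose out of reach is approached as far as the arm can. A call with a gripper value outside its range is refused whole. The fingers move at their own pace and stop on an object; FORCE is the grip in N (left out, the last holds). Time passes only in rows, so rows that repeat a pose let the fingers close. It gives the time, the measured TCP pose, the force, the opening and the grip force at its end, in the units of the state.
- bot.state(): the state, without advancing time (a new reading comes with each control period).
- bot.capture(name): name is "scene" or "top"; returns a dict with "pixels" (400x640x3 uint8, red, green, blue), "intrinsics" (3x3 intrinsics, pixels), "dist_coeffs" ([k1, k2, p1, p2, k3] as OpenCV has them; the pictures are not rectified), "world_to_cam" (4x4, takes a point from world to camera coordinates). Camera axes: x right, y up, looking along -z (the intrinsics and any distortion apply to the point x, -y, -z); pixel columns grow to the right and rows downward; lengths in m; the calibration is good to about 2 mm. A picture is of the moment at which its call begins. There is no depth.
- bot.job_done(): hands the job in; it is judged then, once.
Trained networks look in the newest picture that a camera, given by its name, has taken for a name from the list of things; names that differ only in an ending like _2 or _b are one class to them, and where a whole thing is asked for, a point or a joint stands for the part that bears it (a point fixed in the world has none). Each returns a list of dicts, best first, with "p" (0 to 1); they miss things now and then, are a little off and sometimes report something else, mostly with a low value. They report only what shows in the picture. A call takes as long as a camera call. They do not tell look-alikes from the thing itself.
- bot.look_for(query, camera): "extent" ([centre column, centre row, width, height] in pixels, round what is visible of it).
- bot.outline_of(query, camera): "pixels" (400x640 bool, what is visible of it) and "extent" ([centre column, centre row, width, height] in pixels, round what is visible of it).
- bot.spot_point(query, camera): "at" ([row, column] in pixels: a listed point, or the origin of a listed thing).
The state is a dict: "t": time; "joint_positions": joint angles; "qd": joint speeds; "tau": joint torques, N m; "tcp_pos": TCP position; "eef_rot": TCP orientation; "force": force on the tool from outside, world axes, zero at the start; "moment": the same for the moment, N m; "finger_gap": opening from 0.0 (shut) to 1.0 (fully open); "finger_force": force on a finger pad.
Only numpy, scipy, OpenCV 4.12 (cv2) and the standard library are available. Lean on these libraries where they do the work, as an engineer would, in place of code of your own. Each camera call takes 0.05 s, during which the arm holds its last target. There are 200 camera calls.

### The job

Four pieces of drill core lie end to end in the V-rail, short of its end stop; get the row ready for measuring. Push with the fingertips on the free end of the last piece only, and slide the whole row along the rail as one train until the first piece is right up against the stop and all four sit tight together. Ease it home without ramming it, do not pinch or lift any piece, do not touch the other three, and leave the things around the rail alone.

Things in the scene. Friction and masses are not known exactly. Their poses are not given: they have to be found in the camera images.
- rail: Core-measuring rail, fixed to the bench: an aluminium angle 470 mm long lying as a 90-degree V trough on a timber board (510 x 100 x 18 mm). Origin on the bench under the middle of the rail; x axis along the rail towards the end stop, z up. The upper edges of the V's two legs are 55 mm above the bench and 42 mm apart; the bottom of the V is 34 mm above the bench. The other end is open.
- rail_stop (a point): The point of the end stop's flat inner face that the row's axis meets, 59.7 mm above the bench; axes as those of the rail (x along the rail, into the stop). The stop is a dark steel plate 64 mm wide whose top is 92 mm above the bench.
- core_a: The first piece of the row, counted from the end stop: grey stone drill core with square sawn ends, 62 mm long, 36.4 mm in diameter, about 171 g, lying in the V. Origin at its centre, 59.7 mm above the bench; x axis along its length towards the stop. At the start it is 60 to 160 mm short of the stop.
- core_b: The second piece of the row, counted from the end stop: grey stone drill core with square sawn ends, 48 mm long, 36.4 mm in diameter, about 132 g, lying in the V. Origin at its centre, 59.7 mm above the bench; x axis along its length towards the stop. At the start all four touch end to end (240 mm in all); the row needs about 3 to 8 N to slide.
- core_c: The third piece of the row, counted from the end stop: grey stone drill core with square sawn ends, 76 mm long, 36.4 mm in diameter, about 210 g, lying in the V. Origin at its centre, 59.7 mm above the bench; x axis along its length towards the stop.
- core_d: The last piece of the row, counted from the end stop: grey stone drill core with square sawn ends, 54 mm long, 36.4 mm in diameter, about 149 g, lying in the V. Origin at its centre, 59.7 mm above the bench; x axis along its length towards the stop. Its end away from the stop is the free end of the row, the face to push; its upper 23 mm stand clear of the V's legs.
- offcut: Bystander: a short stone core offcut, 36.4 mm in diameter, standing 40 mm tall on the bench beside the rail; origin under its centre.
- jar: Bystander: amber glass jar with a black cap, 54 mm in diameter, 75 mm tall, beside the rail; origin under its centre.
- tray: Bystander: open card specimen tray, 100 x 75 x 22 mm, with a small ammonite in it, beside the rail; origin under its centre.
- brush: Bystander: soft dusting brush with a wooden handle lying on the bench on the robot's side of the rail, roughly parallel to it and at least 60 mm from its middle line; origin under its middle.
Not all that is in view belongs to the job. Leave any blue or pink look-alike of the core_b alone.

How it is judged:
At the end, for the whole second after the job is handed in: The first piece is within 3 mm of the stop, each neighbouring pair is within 2.5 mm of touching, in the same order; all four lie in the V along the rail and are at rest (x of core_a in the frame of rail_stop above -0.034 m and distance between core_a and core_b below 0.0575 m and distance between core_b and core_c below 0.0645 m and distance between core_c and core_d below 0.0675 m and x of core_a in the frame of core_b above 0.02 m and x of core_b in the frame of core_c above 0.02 m and x of core_c in the frame of core_d above 0.02 m and angle between the x axis of each of core_a, core_b, core_c, core_d and the x axis of rail, either way round below 0.08 rad and linear speed of each of core_a, core_b, core_c, core_d below 0.01 m/s and not (y of any of core_a, core_b, core_c, core_d in the frame of rail_stop above 0.008 m or y of any of core_a, core_b, core_c, core_d in the frame of rail_stop below -0.008 m or z of any of core_a, core_b, core_c, core_d in the frame of rail_stop above 0.01 m or z of any of core_a, core_b, core_c, core_d in the frame of rail_stop below -0.008 m)).
It fails at once if the fingers or the arm touch the row anywhere but at the free end of the last piece, or pinch that piece (touched with the grasp point more than 5 mm past its free end) (contact force between any of the fingers, the arm and core_a above 1 N or contact force between any of the fingers, the arm and core_b above 1 N or contact force between any of the fingers, the arm and core_c above 1 N or (contact force between the fingers and core_d above 1 N and x of the grasp point in the frame of core_d above -0.022 m)).
It fails at once if a piece is lifted, tipped out of the V or pushed off the rail (y of any of core_a, core_b, core_c, core_d in the frame of rail_stop above 0.008 m or y of any of core_a, core_b, core_c, core_d in the frame of rail_stop below -0.008 m or z of any of core_a, core_b, core_c, core_d in the frame of rail_stop above 0.01 m or z of any of core_a, core_b, core_c, core_d in the frame of rail_stop below -0.008 m).
It fails at once if the row comes apart: a gap of more than 10 mm between two neighbouring pieces (distance between core_a and core_b above 0.065 m or distance between core_b and core_c above 0.072 m or distance between core_c and core_d above 0.075 m).
It fails at once if the row is rammed into the stop, or the last piece shoved hard (more than 60 N) (contact force between core_a and rail above 60 N or contact force between the fingers and core_d above 60 N).
It fails at once if a bystander is moved by more than 10 mm (distance of any of offcut, jar, tray, brush from where it was at the start of the episode above 0.01 m).
It also fails if it takes over 48 s, if anything falls off the work surface, if the arm or the gripper's body presses on something with over 40 N, if the wrist force passes 120 N, or if a joint passes its speed limit or range.

## Working session

There is one attempt and no reset: what is moved stays moved. The work goes in short steps, Python scripts to look and compute and a shell command to move; the robot and the scene stay as the last step left them, time stands still between calls to the robot, and variables do not carry over. Pictures are saved under pics/ and viewed, at most 10 in all, crops included, and the job is handed in when it is done.

```bash
mkdir -p pics && cat > h.py <<'E'
import numpy as np, cv2
from plant import bot
def ray(c,u,v):
    p=cv2.undistortPoints(np.array([[[u,v]]],float),np.array(c["intrinsics"]),np.array(c["dist_coeffs"]))[0,0]
    M=np.linalg.inv(np.array(c["world_to_cam"])); d=M[:3,:3]@np.array([p[0],-p[1],-1.]); return M[:3,3],d
def at_z(c,u,v,z):
    o,d=ray(c,u,v); return o+d*(z-o[2])/d[2]
def proj(c,P):
    P=np.atleast_2d(P); M=np.array(c["world_to_cam"]); q=P@M[:3,:3].T+M[:3,3]; q=q*[1,-1,-1]
    return cv2.projectPoints(q,np.zeros(3),np.zeros(3),np.array(c["intrinsics"]),np.array(c["dist_coeffs"]))[0][:,0]
E
python3 - <<'E'
from h import *
for n in("top","scene"):
    c=bot.capture(n); cv2.imwrite(f"pics/{n}0.png",c["pixels"][:,:,::-1])
    M=np.linalg.inv(c["world_to_cam"]); print(n,M[:3,3].round(3),(-M[:3,2]).round(2))
    for q,z in(("rail",.02),("rail_stop",.0597),("core_a",.0597),("offcut",0),("jar",0),("tray",0),("brush",0)):
        for r in bot.spot_point(q,n)[:5]:
            v,u=r["at"]; print(q,round(r["p"],2),np.round([u,v]),at_z(c,u,v,z).round(4)[:2])
print(bot.state())
E
```

```text
top [0.443 0.099 0.96 ] [ 0.12 -0.02 -0.99]
rail_stop 0.71 [239. 179.] [0.5896 0.2513]
core_a 0.95 [290. 201.] [0.5402 0.1384]
core_a 0.89 [352. 117.] [ 0.7342 -0.0067]
core_a 0.8 [228. 140.] [0.6799 0.2796]
core_a 0.65 [220. 290.] [0.3438 0.2914]
core_a 0.63 [342. 219.] [0.4989 0.0224]
offcut 0.52 [346. 167.] [0.6285 0.004 ]
offcut 0.25 [303. 155.] [0.6589 0.1094]
offcut 0.22 [427. 182.] [ 0.5909 -0.1914]
jar 0.83 [305. 153.] [0.6636 0.1031]
jar 0.19 [236. 180.] [0.5984 0.2689]
tray 0.65 [422. 181.] [ 0.5929 -0.1799]
brush 0.59 [320. 265.] [0.3947 0.0703]
brush 0.44 [304. 154.] [0.6611 0.106 ]
scene [ 0.815 -0.336  0.703] [-0.33  0.52 -0.78]
rail 0.94 [293. 229.] [0.5121 0.0253]
rail 0.71 [264. 192.] [0.411  0.0694]
rail_stop 0.51 [338. 268.] [ 0.6393 -0.0216]
core_a 0.97 [331. 186.] [0.5357 0.1256]
core_a 0.85 [256. 233.] [ 0.4791 -0.0384]
core_a 0.76 [301. 115.] [0.3698 0.2647]
core_a 0.71 [312. 197.] [0.5182 0.0829]
core_a 0.7 [435. 180.] [0.6996 0.248 ]
offcut 0.74 [336. 267.] [0.6194 0.0085]
brush 0.86 [261. 193.] [0.3945 0.0749]
brush 0.18 [314. 196.] [0.4922 0.1277]
{'t': 0.8, 'joint_positions': array([-1.30897327e+00,  1.50534437e-01,  1.43738656e+00, -1.74107306e-05,
        1.55381722e+00, -1.34015752e-01]), 'qd': array([ 0.0005604 , -0.0007577 , -0.00169489, -0.0005417 , -0.00102398,
       -0.00349432]), 'tau': array([ 8.53116566e-03, -7.12742686e+01, -5.71023309e+01,  4.24916270e-04,
        1.94217515e-03, -8.12689819e-06]), 'tcp_pos': array([ 0.22167044, -0.53052252,  0.23125364]), 'eef_rot': array([-3.14144606e+00, -2.19818374e-06,  3.95839104e-01]), 'force': array([-0.3457042 , -0.10110678, -0.53667332]), 'moment': array([ 0.03392772, -0.06529376,  0.0225704 ]), 'finger_force': 0.0, 'finger_gap': 0.9996128915746952}
```

View pics/top0.png

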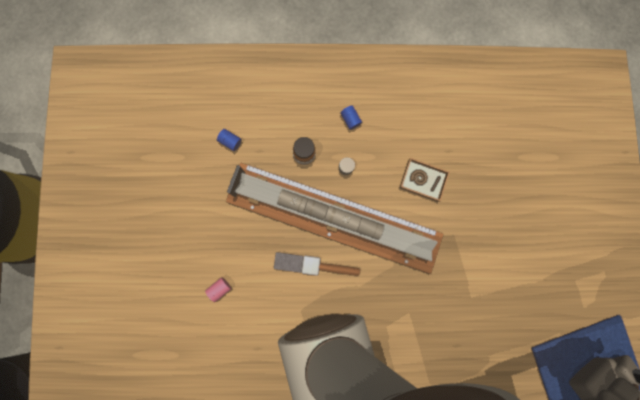

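View pics/scene0.png

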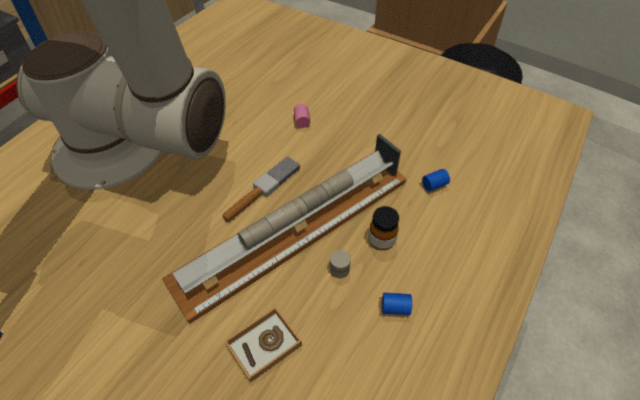

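The top view shows the grey row from about (280,197) to (382,230), with the stop at (236,181) and the open end at (437,250). Look-alikes: blue at (228,140) and (352,117), pink at (219,290), all off the rail. The row is the four grey pieces in the V. I'll confirm this in enlarged crops.

```bash
python3 - <<'E'
from h import *
t=cv2.imread("pics/top0.png")[155:280,220:450]; cv2.imwrite("pics/topc.png",cv2.resize(t,None,fx=3.4,fy=3.4,interpolation=cv2.INTER_CUBIC))
t=cv2.imread("pics/scene0.png")[130:320,160:415]; cv2.imwrite("pics/scenec.png",cv2.resize(t,None,fx=3,fy=3,interpolation=cv2.INTER_CUBIC))
for n in("top","scene"):
    c=bot.capture(n)
    for q in("rail","core_a"):
        for r in bot.outline_of(q,n)[:8]:
            m=r["pixels"].astype(np.uint8); k=cv2.findContours(m,0,1)[0]
            b=cv2.boxPoints(cv2.minAreaRect(np.vstack(k))).round(0).tolist(); print(n,q,round(r["p"],2),m.sum(),b)
E
```

```text
top rail 0.92 7492 [[223.0, 201.0], [237.0, 160.0], [445.0, 234.0], [430.0, 275.0]]
top core_a 0.98 402 [[356.0, 232.0], [361.0, 217.0], [385.0, 225.0], [380.0, 240.0]]
top core_a 0.91 453 [[276.0, 203.0], [281.0, 188.0], [308.0, 198.0], [303.0, 213.0]]
top core_a 0.9 412 [[202.0, 290.0], [222.0, 274.0], [233.0, 287.0], [213.0, 304.0]]
top core_a 0.74 561 [[323.0, 220.0], [329.0, 205.0], [362.0, 217.0], [356.0, 232.0]]
top core_a 0.74 371 [[214.0, 140.0], [221.0, 126.0], [243.0, 138.0], [235.0, 152.0]]
top core_a 0.66 305 [[339.0, 111.0], [352.0, 104.0], [363.0, 123.0], [350.0, 130.0]]
top core_a 0.62 374 [[302.0, 213.0], [308.0, 197.0], [330.0, 205.0], [324.0, 221.0]]
scene rail 0.8 10451 [[160.0, 280.0], [385.0, 130.0], [416.0, 176.0], [191.0, 326.0]]
scene core_a 0.88 486 [[299.0, 196.0], [321.0, 183.0], [331.0, 201.0], [309.0, 213.0]]
scene core_a 0.87 427 [[420.0, 177.0], [445.0, 167.0], [451.0, 182.0], [426.0, 192.0]]
scene core_a 0.84 687 [[235.0, 232.0], [265.0, 215.0], [275.0, 234.0], [246.0, 251.0]]
scene core_a 0.8 609 [[380.0, 313.0], [381.0, 292.0], [412.0, 294.0], [410.0, 315.0]]
scene core_a 0.71 784 [[264.0, 215.0], [299.0, 195.0], [310.0, 213.0], [274.0, 233.0]]
scene core_a 0.71 337 [[291.0, 105.0], [307.0, 101.0], [312.0, 125.0], [296.0, 128.0]]
scene core_a 0.56 565 [[320.0, 184.0], [346.0, 167.0], [356.0, 183.0], [330.0, 200.0]]
```

View pics/topc.png

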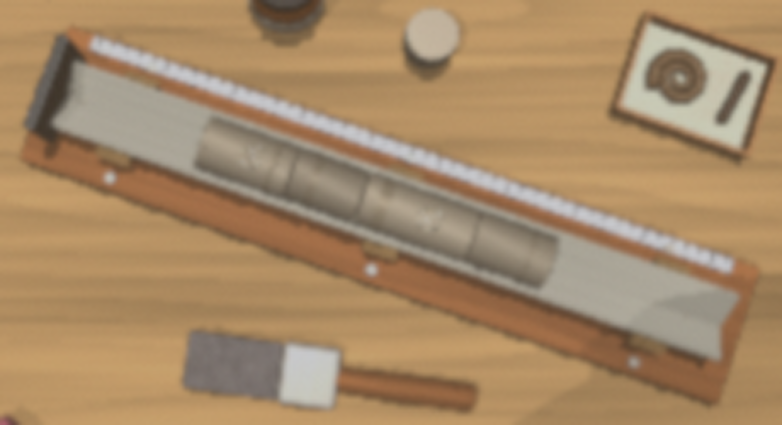

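View pics/scenec.png

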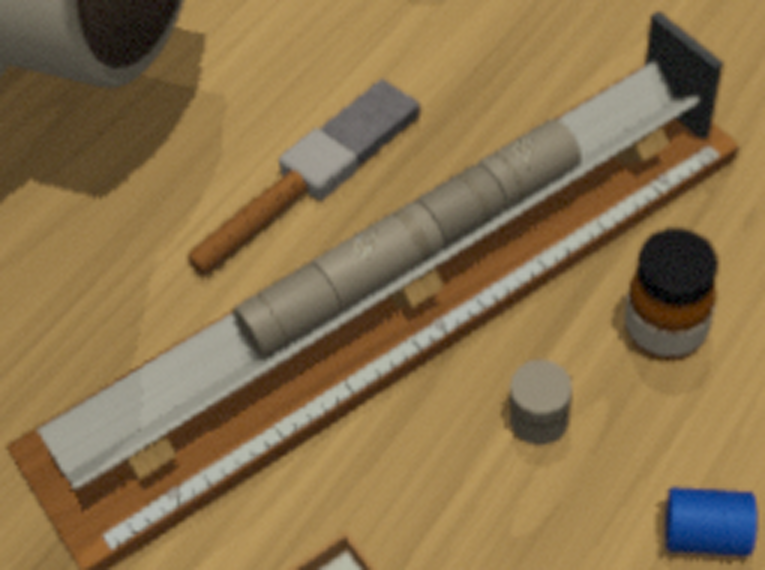

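The grey row of four lies in the V (top crop, free end at about (551,263)); the blue and pink pieces are off the rail. Next I'll fit the rail pose and free-end position to the corner points.

```bash
cat > fit.py <<'E'
from h import *
from scipy.optimize import least_squares
T=lambda u,v:(u/3.4+220,v/3.4+155); S=lambda u,v:(u/3+160,v/3+130)
top=[(22,155,.255,.05,.018),(70,28,.255,-.05,.018),(760,268,-.255,-.05,.018),(715,405,-.255,.05,.018),(740,292,-.235,-.021,.055),(722,358,-.235,.021,.055)]
sc=[(10,447,-.255,.05,.018),(88,568,-.255,-.05,.018),(737,148,.255,-.05,.018),(40,430,-.235,.021,.055),(72,487,-.235,-.021,.055),(652,15,.24,.032,.092),(718,65,.24,-.032,.092)]
tr=[(557,240,0,-.018,.06),(545,288,0,.018,.06),(213,117,.24,-.018,.06),(197,165,.24,.018,.06)]
sr=[(237,313,0,.0152,.0697),(262,353,0,-.0152,.0497),(562,122,.24,.0152,.0697),(580,160,.24,-.0152,.0497)]
ct=bot.capture("top"); cs=bot.capture("scene")
def W(p,L):
    L=np.array(L); c,s=np.cos(p[2]),np.sin(p[2])
    return np.c_[p[0]+c*L[:,0]-s*L[:,1],p[1]+s*L[:,0]+c*L[:,1],L[:,2]]
def f(p):
    r=[]
    for cam,F,fx,rw in((ct,T,top,tr),(cs,S,sc,sr)):
        L=[a[2:] for a in fx]+[(a[2]+p[3],a[3],a[4]) for a in rw]
        r.append(proj(cam,W(p,L))-[F(*a[:2]) for a in fx+rw])
    return np.vstack(r).ravel()
z=least_squares(f,[.51,.06,1.22,-.15],loss="soft_l1"); p=z.x
print(p,np.degrees(p[2])); print(f(p).reshape(-1,2).round(1).tolist())
u=np.array([np.cos(p[2]),np.sin(p[2])])
for nm,x in(("free",p[3]),("stop",.235),("rowfront",p[3]+.24)): print(nm,p[:2]+u*x)
print("u",u,"gap",.235-p[3]-.24)
E
python3 fit.py
```

```text
[ 0.50625651  0.03493237  1.22637176 -0.10679602] 70.26592616022752
[[-1.7, 0.3], [-0.7, -1.9], [0.3, -0.9], [0.8, -0.5], [-0.5, 0.8], [-0.7, -0.8], [-0.3, -1.6], [-1.8, -0.4], [-0.2, -0.9], [-0.9, 0.0], [-2.6, -0.4], [-2.9, 1.7], [1.0, -1.2], [-1.3, 0.7], [-0.8, -0.4], [0.8, -1.3], [0.8, -0.2], [-2.2, -1.5], [0.3, 2.9], [-4.7, -0.7], [-1.2, 2.5]]
free [ 0.4701963  -0.06559151]
stop [0.58560546 0.2561308 ]
rowfront [0.55123352 0.16031327]
u [0.33765509 0.94126991] gap 0.1017960161162883
```

The fitted rail heads at 70.3°, with the free end at (0.470, -0.066) and a gap to the stop of about 102 mm, inside the stated 60–160. I'll approach over the empty trough 45 mm behind the free end, with the fingers shut and the pads' sides facing the row.

```bash
python3 -m jog '{"translation":[[20,40,-10],[40,80,-20],[60,115,-30],[80,150,-40],[105,190,-50],[125,230,-60],[150,270,-70],[170,310,-80],[195,350,-90],[215,390,-100],[233,422,-100],[233,422,-100]],"delta_rot":[[0,0,5],[0,0,10],[0,0,15],[0,0,20],[0,0,25],[0,0,30],[0,0,35],[0,0,40],[0,0,44],[0,0,47.6],[0,0,47.6],[0,0,47.6]],"hand":[1,1,1,1,1,1,1,1,1,1,1,1]}' 20
python3 -m jog '{"translation":[[0,0,0],[0,0,0],[0,0,0]],"delta_rot":[[0,0,0],[7.5,-2.7,0],[7.5,-2.7,0]],"hand":[1,1,1]}'
python3 - <<'E'
from h import *
ct=bot.capture("top");cs=bot.capture("scene")
a=cv2.resize(ct["pixels"][155:280,220:450],None,fx=2.6,fy=2.6); b=cv2.resize(cs["pixels"][130:320,160:415],(598,446-170))
b=cv2.resize(cs["pixels"][180:300,160:415],(598,270))
cv2.imwrite("pics/appr.png",np.vstack([a,b])[:,:,::-1])
s=bot.state(); print(s["tcp_pos"],s["eef_rot"],s["finger_gap"],s["t"])
E
```

```text
t: 2.4
tcp_pos: [0.4559, -0.1052, 0.1311]
eef_rot: [-3.141, -0.001, 1.231]
force: [0.2, 1.0, -0.7]
finger_gap: 0.001
finger_force: 0.0
t: 2.7
tcp_pos: [0.4541, -0.1105, 0.1313]
eef_rot: [3.141, -0.142, 1.223]
force: [-0.3, -0.7, 0.3]
finger_gap: -0.002
finger_force: 0.0
[ 0.45402866 -0.11027865  0.13128906] [-3.14147529 -0.13630866  1.22288038] -0.002988175285584598 2.8
```

View pics/appr.png

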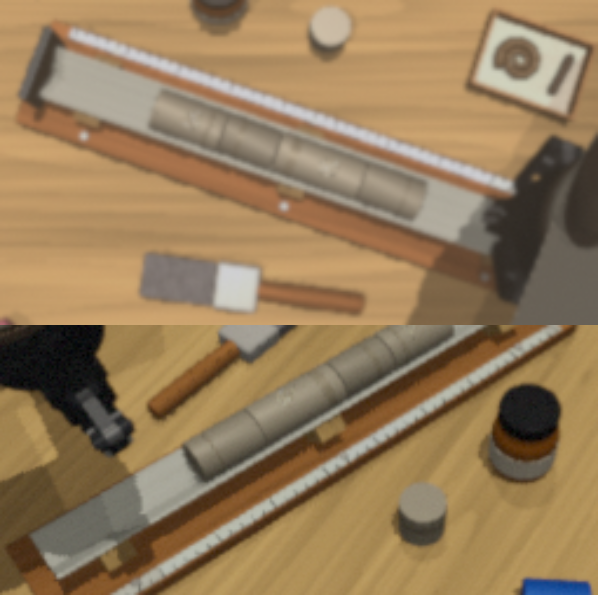

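The gripper is behind the free end with the fingers shut, and its tip is near (118,442) in the lower crop. I'll lower it partway and check the lateral alignment.

```bash
python3 -m jog '{"translation":[[0,0,-25],[0,0,-50],[0,0,-61],[0,0,-61],[0,0,-61]],"delta_rot":[[0,0,0],[0,0,0],[0,0,0],[0,0,0],[0,0,0]],"hand":[1,1,1,1,1]}'
python3 - <<'E'
from h import *
cs=bot.capture("scene"); im=cv2.resize(cs["pixels"][190:290,160:290],None,fx=6,fy=6,interpolation=cv2.INTER_CUBIC)
s=bot.state(); t=s["tcp_pos"]; p=np.array([.50626,.03493]); u=np.array([.33766,.94127]); n=np.array([-u[1],u[0]])
d=t[:2]-p; print(t,"rail x,y",d@u,d@n)
ax=lambda x,y,z: np.r_[p+u*x+n*y,z]
im=np.ascontiguousarray(im)
for P,col in((t,(255,0,0)),(ax(-.1068,0,.0779),(0,255,0)),(ax(-.1068,0,.0415),(0,255,0)),(ax(-.235,.021,.055),(255,255,0)),(ax(-.235,-.021,.055),(255,255,0)),(ax(-.235,0,.034),(255,255,0)),(ax(-.152,.021,.055),(255,0,255)),(ax(-.152,-.021,.055),(255,0,255))):
    q=(proj(cs,P)[0]-[160,190]+.5)*6; cv2.circle(im,tuple(int(a) for a in q),4,col,-1)
cv2.imwrite("pics/low.png",im[:,:,::-1])
E
```

```text
t: 3.3
tcp_pos: [0.455, -0.1087, 0.0711]
eef_rot: [3.141, -0.138, 1.227]
force: [1.3, -0.4, -0.4]
finger_gap: -0.002
finger_force: 0.0
[ 0.45518796 -0.10875746  0.07135636] rail x,y -0.15249368328694865 -0.00044493167516591333
```

View pics/low.png

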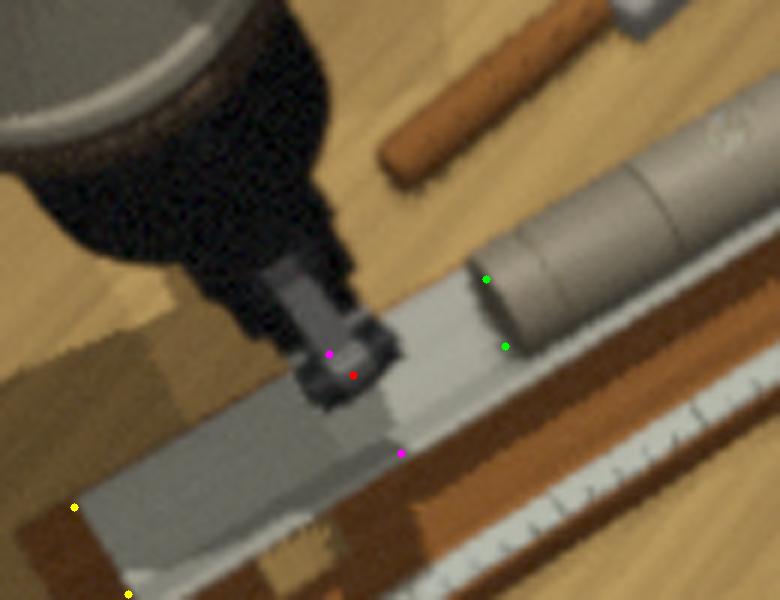

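The projected points agree with the picture: TCP (353,375) is at the fingertip and the free end (496,312) is on the face. The lateral error is under 1 mm. I'll lower to z≈0.057 and advance to make gentle contact.

```bash
python3 -m jog '{"translation":[[0,0,-10],[0,0,-14],[1.7,4.7,-14],[3.4,9.4,-14],[5.1,14.1,-14],[6.8,18.8,-14],[8.4,23.5,-14],[9.5,26.4,-14],[10.5,29.2,-14],[11.5,32.0,-14],[12.5,34.8,-14],[13.5,37.6,-14]],"delta_rot":[[0,0,0],[0,0,0],[0,0,0],[0,0,0],[0,0,0],[0,0,0],[0,0,0],[0,0,0],[0,0,0],[0,0,0],[0,0,0],[0,0,0]],"hand":[1,1,1,1,1,1,1,1,1,1,1,1]}'
```

```text
t: 4.55
tcp_pos: [0.4681, -0.0711, 0.0563]
eef_rot: [3.141, -0.138, 1.227]
force: [-1.8, -5.3, 0.4]
finger_gap: -0.001
finger_force: 2.7
```

In contact at about 5.6 N along the rail, which is within the 3–8 N sliding range. Pushing on.

```bash
python3 -m jog '{"translation":[[1.0,2.8,0],[2.4,6.6,0],[3.7,10.4,0],[5.1,14.1,0],[6.4,17.9,0],[7.8,21.6,0],[9.1,25.4,0],[10.5,29.2,0],[11.8,32.9,0],[13.2,36.7,0],[14.5,40.5,0],[15.5,43.3,0]],"delta_rot":[[0,0,0],[0,0,0],[0,0,0],[0,0,0],[0,0,0],[0,0,0],[0,0,0],[0,0,0],[0,0,0],[0,0,0],[0,0,0],[0,0,0]],"hand":[1,1,1,1,1,1,1,1,1,1,1,1]}'
python3 -m jog '{"translation":[[1.0,2.8,0],[2.0,5.6,0],[3.0,8.5,0],[4.1,11.3,0],[5.1,14.1,0],[6.1,16.9,0],[7.1,19.8,0],[8.1,22.6,0],[9.1,25.4,0],[9.8,27.3,0],[10.1,28.2,0],[10.1,28.2,0]],"delta_rot":[[0,0,0],[0,0,0],[0,0,0],[0,0,0],[0,0,0],[0,0,0],[0,0,0],[0,0,0],[0,0,0],[0,0,0],[0,0,0],[0,0,0]],"hand":[1,1,1,1,1,1,1,1,1,1,1,1]}'
python3 - <<'E'
from h import *
cs=bot.capture("scene"); im=cv2.resize(cs["pixels"][130:270,220:415],None,fx=4,fy=4,interpolation=cv2.INTER_CUBIC)
t=bot.state()["tcp_pos"]; p=np.array([.50626,.03493]); u=np.array([.33766,.94127]); n=np.array([-u[1],u[0]]); d=t[:2]-p; print(d@u,d@n)
cv2.imwrite("pics/near.png",im[:,:,::-1])
E
```

```text
t: 5.75
tcp_pos: [0.4836, -0.0277, 0.0562]
eef_rot: [3.142, -0.138, 1.227]
force: [-2.8, -6.4, 2.1]
finger_gap: 0.0
finger_force: 2.8
t: 6.95
tcp_pos: [0.4937, 0.0004, 0.0563]
eef_rot: [3.142, -0.139, 1.227]
force: [-2.1, -3.8, 1.7]
finger_gap: 0.002
finger_force: 2.0
-0.0367020096381457 0.00018072908760960425
```

View pics/near.png

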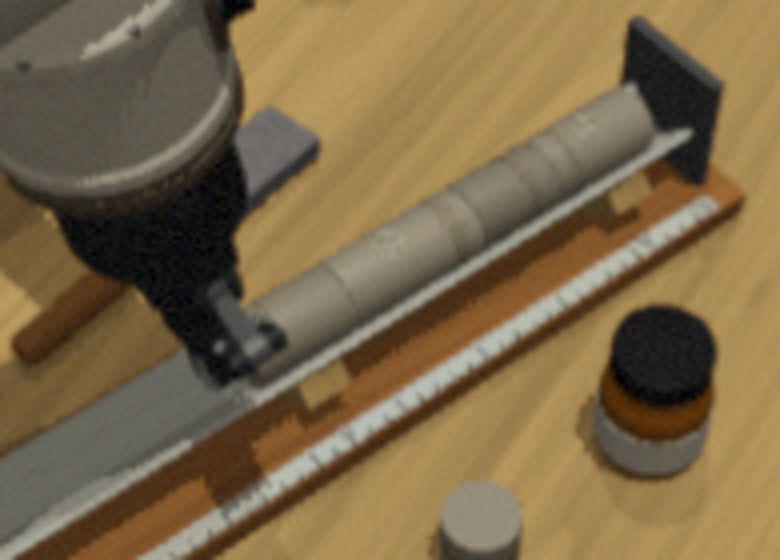

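The row is together and roughly 20 mm short of the stop (front at about (645,120), stop face at about (680,150)). From here I'll go slower.

```bash
python3 -m jog '{"translation":[[0.34,0.94,0],[0.68,1.88,0],[1.01,2.82,0],[1.35,3.77,0],[1.69,4.71,0],[2.03,5.65,0],[2.36,6.59,0],[2.7,7.53,0],[3.04,8.47,0],[3.38,9.41,0],[3.71,10.35,0],[4.05,11.3,0]],"delta_rot":[[0,0,0],[0,0,0],[0,0,0],[0,0,0],[0,0,0],[0,0,0],[0,0,0],[0,0,0],[0,0,0],[0,0,0],[0,0,0],[0,0,0]],"hand":[1,1,1,1,1,1,1,1,1,1,1,1]}'
python3 -m jog '{"translation":[[0.17,0.47,0],[0.34,0.94,0],[0.51,1.41,0],[0.68,1.88,0],[0.84,2.35,0],[1.01,2.82,0]],"delta_rot":[[0,0,0],[0,0,0],[0,0,0],[0,0,0],[0,0,0],[0,0,0]],"hand":[1,1,1,1,1,1]}'
```

```text
t: 8.2
tcp_pos: [0.4977, 0.0116, 0.0562]
eef_rot: [-3.142, -0.139, 1.226]
force: [-2.7, -5.0, 1.3]
finger_gap: 0.003
finger_force: 3.0
t: 8.8
tcp_pos: [0.4987, 0.0144, 0.0562]
eef_rot: [-3.142, -0.139, 1.226]
force: [-3.0, -4.7, 1.2]
finger_gap: 0.001
finger_force: 3.0
```

```bash
ok(){ tee /dev/stderr 2>&1 | grep -v '^$' | awk -F'[][,]' '/^force/{f=-($2*.338+$3*.941)} END{exit !(f<12)}'; }
python3 -m jog '{"translation":[[0.14,0.38,0],[0.27,0.75,0],[0.4,1.13,0]],"delta_rot":[[0,0,0],[0,0,0],[0,0,0]],"hand":[1,1,1]}' | ok &&
python3 -m jog '{"translation":[[0.14,0.38,0],[0.27,0.75,0],[0.4,1.13,0]],"delta_rot":[[0,0,0],[0,0,0],[0,0,0]],"hand":[1,1,1]}' | ok &&
python3 -m jog '{"translation":[[0.14,0.38,0],[0.27,0.75,0],[0.4,1.13,0]],"delta_rot":[[0,0,0],[0,0,0],[0,0,0]],"hand":[1,1,1]}' | ok &&
python3 -m jog '{"translation":[[0.14,0.38,0],[0.27,0.75,0],[0.4,1.13,0]],"delta_rot":[[0,0,0],[0,0,0],[0,0,0]],"hand":[1,1,1]}' | ok
python3 -c "
from plant import bot
s=bot.state(); print(s['t'],s['tcp_pos'],s['force'])"
```

```text
10.0 [0.50033721 0.01895407 0.05625326] [-2.17110297 -4.86099914  1.1000387 ]
```

```bash
ok(){ awk -F'[][,]' '{if(/^force|tcp/)print} /^force/{f=-($2*.338+$3*.941)} END{exit !(f<12)}'; }
python3 -m jog '{"translation":[[0.1,0.28,0],[0.2,0.56,0],[0.3,0.85,0]],"delta_rot":[[0,0,0],[0,0,0],[0,0,0]],"hand":[1,1,1]}' | ok &&
python3 -m jog '{"translation":[[0.1,0.28,0],[0.2,0.56,0],[0.3,0.85,0]],"delta_rot":[[0,0,0],[0,0,0],[0,0,0]],"hand":[1,1,1]}' | ok &&
python3 -m jog '{"translation":[[0.1,0.28,0],[0.2,0.56,0],[0.3,0.85,0]],"delta_rot":[[0,0,0],[0,0,0],[0,0,0]],"hand":[1,1,1]}' | ok &&
python3 -m jog '{"translation":[[0.1,0.28,0],[0.2,0.56,0],[0.3,0.85,0]],"delta_rot":[[0,0,0],[0,0,0],[0,0,0]],"hand":[1,1,1]}' | ok &&
python3 -m jog '{"translation":[[0.1,0.28,0],[0.2,0.56,0],[0.3,0.85,0]],"delta_rot":[[0,0,0],[0,0,0],[0,0,0]],"hand":[1,1,1]}' | ok &&
python3 -m jog '{"translation":[[0.1,0.28,0],[0.2,0.56,0],[0.3,0.85,0]],"delta_rot":[[0,0,0],[0,0,0],[0,0,0]],"hand":[1,1,1]}' | ok
```

```text
tcp_pos: [0.5006, 0.0198, 0.0563]
force: [-3.5, -6.0, 1.2]
tcp_pos: [0.5009, 0.0206, 0.0562]
force: [-1.9, -4.3, 0.9]
tcp_pos: [0.5012, 0.0215, 0.0562]
force: [-2.6, -6.1, 1.3]
tcp_pos: [0.5013, 0.0217, 0.0562]
force: [-6.8, -14.3, 4.1]
```

The force jumped to 16 N and the tip stopped advancing, 2 mm from the predicted place, so the row is against the stop. I'll back straight off, rise, and look.

```bash
python3 -m jog '{"translation":[[-0.3,-0.9,0],[-1.7,-4.7,0],[-5.1,-14.1,0],[-8.4,-23.5,0],[-13.5,-37.6,0],[-13.5,-37.6,20],[-13.5,-37.6,50],[-13.5,-37.6,80],[-20,-60,110],[-20,-60,110]],"delta_rot":[[0,0,0],[0,0,0],[0,0,0],[0,0,0],[0,0,0],[0,0,0],[0,0,0],[0,0,0],[0,0,0],[0,0,0]],"hand":[1,1,1,1,1,1,1,1,1,1]}'
python3 - <<'E'
from h import *
cs=bot.capture("scene"); ct=bot.capture("top")
a=cv2.resize(cs["pixels"][130:250,230:415],None,fx=3.2,fy=3.2,interpolation=cv2.INTER_CUBIC); b=cv2.resize(ct["pixels"][160:250,225:410],(a.shape[1],200),interpolation=cv2.INTER_CUBIC)
cv2.imwrite("pics/end.png",np.vstack([a,b])[:,:,::-1])
E
```

```text
t: 12.2
tcp_pos: [0.4824, -0.0398, 0.1701]
eef_rot: [3.136, -0.139, 1.226]
force: [-0.2, 0.0, -2.0]
finger_gap: 0.002
finger_force: 0.0
```

View pics/end.png

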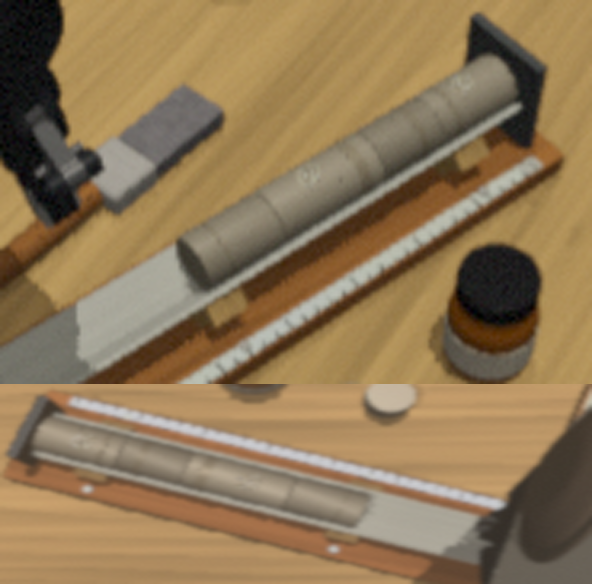

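The row is tight, with its front against the stop plate (about (515,75) in the scene crop and (35,435) in the top crop). No gaps show, and the bystanders are where they were.

```bash
python3 -c "
from plant import bot
print(bot.job_done())"
```

```text
the job is handed in; nothing more can be done
None
```

The four cores were pushed as one row up against the stop and look tight together in the final pictures, with contact force at the stop about 16 N; the job is handed in (at about 12 s of the 48 s allowed), but no verdict came back.

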